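Hold a washed transformer over the blow-off nozzle with tongs

ROBOT

A 6-joint arm with a two-finger parallel gripper is mounted at the origin on a cart in front of the work surface, level with it; the furniture and walls round the work are solid. World frame = base frame: x ahead of the robot, y to its left, z up, the work surface at z = 0. Lengths are in m, angles in rad, forces in N, time in s.
With the tool pointing down it reaches from about 0.375 to 0.9 m from the base axis. Payload 3.1 kg.
Tool frame: the origin (TCP) lies at the very end of the fingers, on their centre line; the grasp point (between the pads) lies 19 mm behind it; z points along the fingers, y is the line along which they close (so a half turn about z gives the same grasp; the last joint's range is limited). The gripper opens to 87 mm and grips with 3 to 60 N. Pads are 19 mm wide; open, the fingers measure 117 mm over their backs; the gripper's body (75 mm by 190 mm) begins 51 mm behind the grasp point.
Start: joints at [1.05, 0.527, 1.433, -0, 1.181, -0.178], TCP at [0.21, 0.589, 0.223] pointing down, gripper open.
Joint ranges: [-3.08, 3.08], [-0.75, 2.2], [0.22, 2.44], [-1.43, 4.57], [0, 2.65], [-2.85, 2.85]. Speed limits (rad/s): [2.79, 2.79, 3.14, 3.14, 3.14, 3.14].

INTERFACE

Orientations are given as a unit quaternion [x, y, z, w].
In Python, from rig import status, viewer, robot gives the robot as it stands.
- The arm moves only by the tool arm_command, never from a script. Its arguments are lists of equal length, an entry for each row: "delta_rot": the turn, a rotation vector about the tool's x, y, z in degrees, a list of three; "delta_pos": the shift along the tool's x, y, z in m, a list of three; "gripper": the closure, from -1 (fully open) to 1 (shut). In form: {"delta_rot": [[rx, ry, rz], ...], "delta_pos": [[dx, dy, dz], ...], "gripper": [gripper, ...]}. A call has 1 to 12 rows; each row is the pose to reach, as a shift and turn from the pose commanded when the call began, along the tool's axes at that moment; what a row does not reach only later rows make up. A row lasts 1/12 s, in which the tool goes at most 41.7 mm and 7.16 degrees, less where a joint would pass 70% of its speed; a pose out of reach is approached as far as the arm can. A call with a gripper value outside its range is refused whole. The fingers move at their own pace and stop on an object; "grip_force" is the grip in N (left out, the last holds). Time passes only in rows, so rows that repeat a pose let the fingers close. It gives the time, the measured TCP pose, the force, the opening and the grip force at its end, in the units of the state.
- status.get_obs(): the state, without advancing time (a new reading comes with each control period).
- viewer.camera(name): name is "side" or "top"; returns a dict with "pixels" (384x512x3 uint8, blue, green, red), "fx", "fy", "cx", "cy" (pixels), "k1" (the pictures are not rectified: a ray, as slopes to the right and down, at radius r is drawn at 1 + k1 r^2 times it, then the intrinsics apply), "pose" (4x4, takes a point from camera to world coordinates). Camera axes: x right, y down, z forward; pixel columns grow to the right and rows downward; lengths in m; the calibration is good to about 2 mm. A picture is of the moment at which its call begins. There is no depth.
- robot.hand_in(): hands the job in; it is judged then, once.
The state is a dict: "time": time; "q": joint angles; "joint_velocities": joint speeds; "joint_torque": joint torques, N m; "position": TCP position; "tool_rot": TCP orientation; "ft_force": force on the tool from outside, world axes, zero at the start; "moment": the same for the moment, N m; "grip_width": finger opening in m; "grip_force": force on a finger pad.
Only numpy, scipy, OpenCV 4.12 (cv2) and the standard library are available. Lean on these libraries where they do the work, as an engineer would, in place of code of your own. Each camera call takes 0.05 s, during which the arm holds its last target. There are 200 camera calls.

TASK

Turn the valve lever of the blow-off stand to half open (45 degrees, midway between across the pipe and along it). Then take the spring tongs from their rest, close their tips on the transformer that stands on the small perforated plate and hold it with the tongs, upright, about 5 cm straight above the tip of the upward nozzle; finish while still holding it there. Touch the washed transformer with nothing but the tongs, and leave the two other transformers and the solder reel where they are.

Things in the scene. Friction and masses are not known exactly. Their poses are not given: they have to be found in the camera images.
- valve_axis (a point): Centre of the valve lever's vertical axis, at the lever's mid-height, 84 mm above the bench, on the fixed blow-off stand (aluminium base plate 180 x 50 x 8 mm, brass valve body, steel pipe, brass nozzle). x runs along the pipe towards the nozzle, 105 mm away, y to the left of that, z up.
- lever (a joint): Angle of the valve lever, rad: 0 = closed, lever across the pipe, pointing to -y of valve_axis; 1.571 = open, pointing along the pipe to -x, away from the nozzle; it grows clockwise seen from above. 0.785 is half open. It starts between 0 and 0.25, turns with light friction (about 0.1 N m) and stays where it is left.
- lever_grip (a point): Point on the grey lever sleeve, 58 mm from the valve axis, at mid-height, 84 mm above the bench. The sleeve is a bar 14 mm wide and 12 mm high, from 16 to 82 mm from the axis. This point's -y axis points along the lever away from the valve axis and turns with it.
- nozzle_tip (a point): Tip of the upward-pointing brass nozzle (8 mm across at the tip, 22 mm at its foot), 96 mm above the bench.
- tongs_grip (a point): Steel spring tongs, 190 mm long, about 66 g, lying level on a rest. This point is midway between their two ribbed finger pads (each 46 mm long, 22 mm high), half-way up, 40 mm above the bench. x points to the tips, y to the left arm, z up. Open, they are 57 mm wide over the finger pads. The tip pads are centred 85 mm ahead along x; they reach from 9 mm below this point to 5 mm above it.
- tongs: The tongs as a whole (frame of the rear bow that joins the arms), directions as tongs_grip, origin 10 mm below it. A spring holds them open: squeezing the finger pads takes about 3 N at first, 6 N with the tips 24 mm apart, and the tips close twice as far as the pads.
- tongs_left: Left arm of the tongs; origin at its pivot, 85 mm behind the grip point. Open, the tips gape 53 mm; with the tips 24 mm apart the arms are parallel and the finger pads measure 43 mm over all.
- tongs_right: Right arm of the tongs, mirror image of the left; the two always move together.
- rest: Fixed aluminium rest under the tongs, origin on the bench under the grip point when the tongs lie on it, x towards the tips: a base plate 6 mm high and two cross plates 84 mm wide, 6 mm thick and 30 mm high, 60 mm behind and 50 mm ahead of the origin, with lugs up to 36 mm at their ends. The tongs are lifted off straight up.
- stand: Fixed perforated steel plate stand, 60 x 60 mm, top 25 mm above the bench, origin below its centre on the bench.
- transformer_center (a point): Centre of the transformer to be lifted, the only one on the perforated stand; 13 mm above that plate, 38 mm above the bench. Wound transformer, 20 to 45 g, body 28 mm along its x, 24 mm along y, 22 mm high, with a cap 5 mm high and 26 mm across y on top. Take it across y, by the lower 22 mm, the tongs pointing along its x.
- blowoff: The blow-off stand (fixed), origin on the bench below the valve axis, x towards the nozzle.
- transformer: The transformer to be lifted, origin at the centre of its underside.
- spare_1: Another transformer of the same kind, on the bench beyond the perforated stand; leave it alone.
- spare_2: Another transformer of the same kind, on the bench beyond the perforated stand; leave it alone.
- reel: Solder reel, 56 x 63 x 46 mm; leave it alone. Room: two fixed upright posts, 58 mm square, taller than the arm, stand at x 0.31, y -0.10 and x 0.31, y -0.53; all the work lies to the left (+y) of both. An arm that starts right of them must fold upright over its base before it turns past them.
Not all that is in view belongs to the job. Leave any green or turquoise look-alike of the rest alone.

How it is judged:
On the way, in this order (a step that is already met when the one before it is completed fails the run):
1. the valve lever stands half open, 45 degrees give or take 8 (value of joint lever between 0.645 and 0.925 rad), for 0.3 s.
2. the tongs are lifted off their rest with the valve still half open (all of step 1 and height (world z) of tongs_grip above 0.055 m and contact force between tongs and rest below 0.05 N), for 0.2 s.
3. the transformer is lifted off its stand between the tongs' tips (contact force between transformer and tongs_left above 0.3 N and contact force between transformer and tongs_right above 0.3 N and contact force between transformer and stand below 0.05 N and contact force between transformer and blowoff below 0.05 N and contact force between transformer and the fingers below 0.05 N and z of transformer_center in the frame of stand above 0.055 m), for 0.2 s.
At the end, for the whole second after the job is handed in: Lever at 45 degrees +-8; transformer gripped by both tongs arms (over 0.3 N each), not touched by fingers or either stand, still, tilted under 20 degrees, centre within 25 mm sideways of the nozzle tip and 25 to 85 mm above it; fingers hold the tongs, clear of the blow-off stand (all of step 1 and contact force between transformer and tongs_left above 0.3 N and contact force between transformer and tongs_right above 0.3 N and contact force between transformer and stand below 0.05 N and contact force between each of transformer, tongs and blowoff below 0.05 N and contact force between transformer and the fingers below 0.05 N and horizontal distance between transformer_center and nozzle_tip below 0.025 m and z of transformer_center in the frame of nozzle_tip between 0.025 and 0.085 m and angle between transformer_center's own z axis and vertical below 0.35 rad and linear speed of transformer below 0.03 m/s and contact force between the fingers and tongs above 1 N); the arm keeps its last pose, push and grip.
It fails at once if the robot's fingers touch the washed transformer (contact force between transformer and the fingers above 0.3 N or contact force between transformer and the arm above 0.3 N).
It fails at once if another transformer or the solder reel is moved by over 15 mm (distance of any of spare_1, spare_2, reel from where it was at the start of the episode above 0.015 m).
It also fails if it takes over 72 s, if anything falls off the work surface, if the arm or the gripper's body presses on something with over 40 N, if the wrist force passes 120 N, or if a joint passes its speed limit or range.

## Working session

There is one attempt and no reset: what is moved stays moved. The work goes in short steps, Python scripts to look and compute and a tool call to move; the robot and the scene stay as the last step left them, time stands still between calls to the robot, and variables do not carry over. Pictures are saved under pics/ and viewed, at most 10 in all, crops included, and the job is handed in when it is done.

Besides the shell and the picture viewer there is one more tool, called after "Emit:" by a JSON object that holds its "api" and its "payload". arm_command: Moves the arm, as the interface text tells. Its arguments: {"type":"object","properties":{"delta_rot":{"type":"array","items":{"type":"array","items":{"type":"number"}}},"delta_pos":{"type":"array","items":{"type":"array","items":{"type":"number"}}},"gripper":{"type":"array","items":{"type":"number"}},"grip_force":{"type":"number"}},"required":["delta_rot","delta_pos","gripper"]}

```bash
ls; mkdir -p pics
python3 - <<'E'
from rig import status, viewer
import cv2,numpy as np
for n in("top","side"):
    c=viewer.camera(n); cv2.imwrite(f"pics/{n}0.png",c["pixels"]); np.savez(f"{n}.npz",**c)
    print(n,c["fx"],c["fy"],c["cx"],c["cy"],c["k1"]);print(np.round(c["pose"],3))
    cv2.imwrite(f"pics/{n}0.png",cv2.resize(c["pixels"],(800,600),interpolation=cv2.INTER_CUBIC))
print(status.get_obs())
E
```

```text
pics
top 436.03129007771 436.03129007771 263.0881623586329 191.42747683027878 0.012763678000533999
[[-1.800e-02 -9.800e-01  1.960e-01  2.400e-01]
 [-1.000e+00  1.800e-02  1.000e-03 -4.000e-03]
 [-5.000e-03 -1.960e-01 -9.810e-01  1.646e+00]
 [ 0.000e+00  0.000e+00  0.000e+00  1.000e+00]]
side 476.2676828766164 476.2676828766164 251.00329581198653 187.6209929011451 -0.04862873931808961
[[-0.936 -0.218  0.277  0.172]
 [-0.352  0.62  -0.701  1.027]
 [-0.018 -0.754 -0.657  1.035]
 [ 0.     0.     0.     1.   ]]
{'time': 0.1, 'q': array([ 1.04948130e+00,  5.28385011e-01,  1.43375425e+00,  2.63261502e-05,
        1.18137570e+00, -1.78489951e-01]), 'joint_velocities': array([-2.58497950e-05, -2.46926891e-03, -3.72179595e-03, -6.52992456e-04,
        1.13991917e-03, -1.46930572e-03]), 'joint_torque': array([-6.36404238e-04, -4.40985131e+01, -1.77150267e+01,  6.34556869e-02,
        5.33849804e-02, -4.31510171e-05]), 'position': array([0.20972829, 0.58808069, 0.22166855]), 'tool_rot': array([ 1.70579211e-01,  9.85343498e-01, -8.98738093e-04, -3.40923606e-04]), 'ft_force': array([-0.22156661,  0.10480705, -0.00535562]), 'moment': array([ 0.06151346,  0.00513511, -0.03987132]), 'grip_force': 0.0, 'grip_width': 0.08718985488216817}
```

View pics/top0.png

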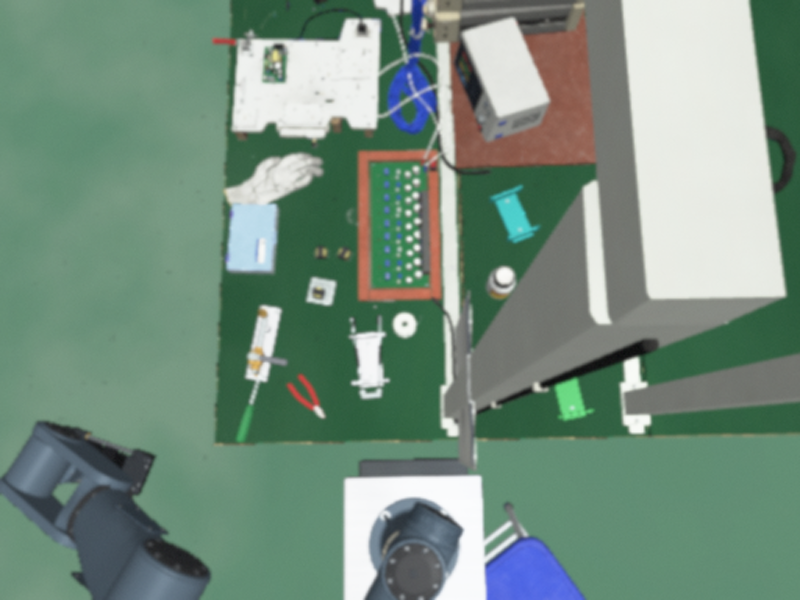

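View pics/side0.png

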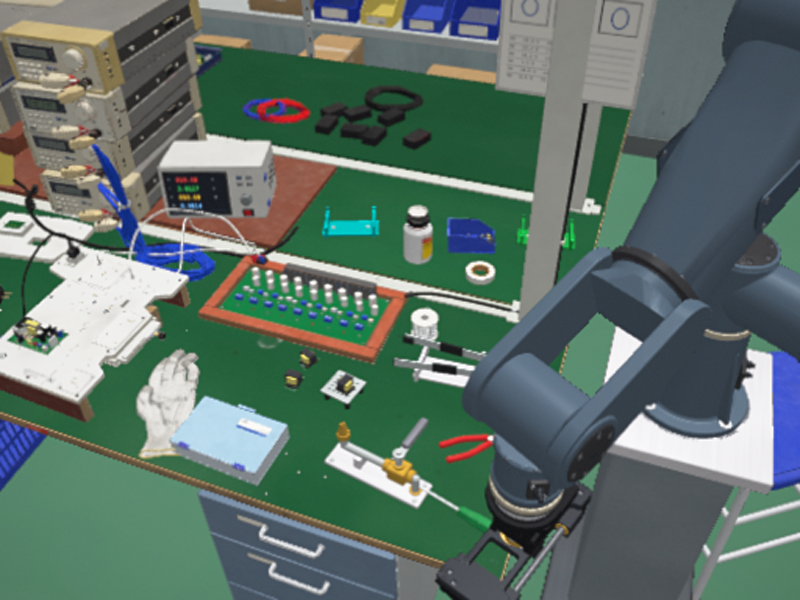

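The top view (800x600 pixels) shows:
- The blow-off stand is at (263,345), with its nozzle at (263,313) and its lever at (275,360).
- The tongs on the white rest are at (368,355).
- The transformer on the perforated stand is at (320,290), with the spares at (321,253) and (344,253) and the reel at (404,324).
- The turquoise (513,215) and green (570,398) rests are look-alikes.

The white rest is the one carrying tongs, so I'll confirm it in a crop.

Run:
```python
import cv2,numpy as np
a=np.load("top.npz")["pixels"][172:272,145:275]
a=cv2.resize(a,None,fx=6,fy=6,interpolation=cv2.INTER_CUBIC)
for i in range(0,130,10): cv2.line(a,(i*6,0),(i*6,6 if i%50 else 12),(255,255,255),1);cv2.putText(a,str(145+i),(i*6,20),0,.35,(255,255,255))
for i in range(0,100,10): cv2.putText(a,str(172+i),(0,i*6+4),0,.35,(255,255,255))
cv2.imwrite("pics/c1.png",a)
b=np.load("side.npz")["pixels"][195:325,180:315]
b=cv2.resize(b,None,fx=4.5,fy=4.5,interpolation=cv2.INTER_CUBIC)
for i in range(0,135,10): cv2.putText(b,str(180+i),(int(i*4.5),10),0,.33,(255,255,255))
for i in range(0,130,10): cv2.putText(b,str(195+i),(0,int(i*4.5)+4),0,.33,(255,255,255))
cv2.imwrite("pics/c2.png",b)
```

```text
(no output)
```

View pics/c1.png

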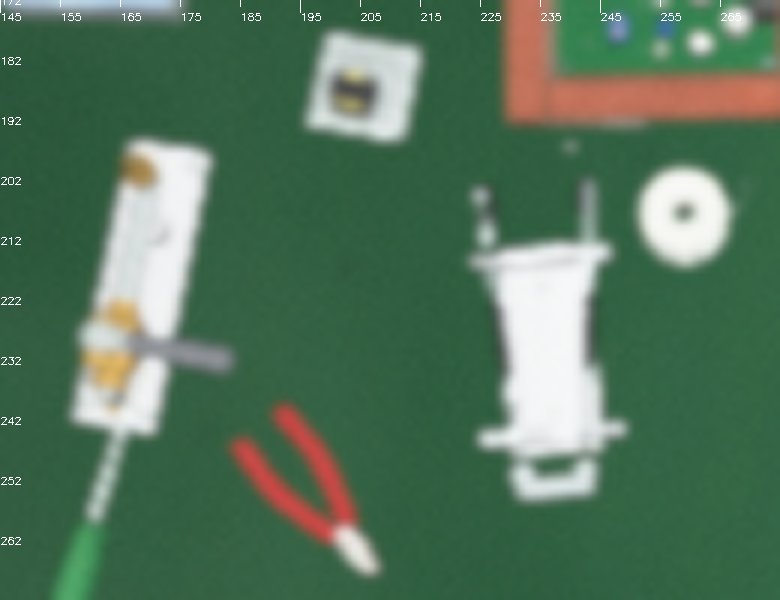

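View pics/c2.png

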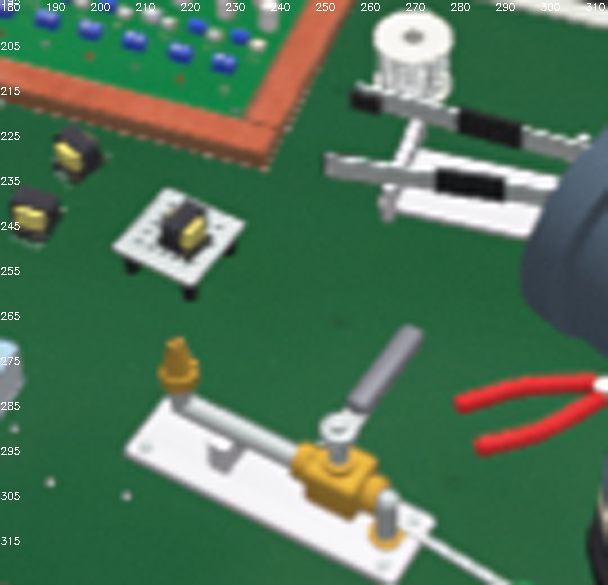

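The crop confirms the white rest with the black-padded tongs, tips at c1 (481,195) and (588,185). It also confirms the only transformer on the perforated stand, at (354,90). The lever runs from the axis at (98,335) to (233,360).

```bash
cat > h.py <<'E'
import numpy as np, cv2
def ray(c,u,v):
    d=np.array([(u-c["cx"])/c["fx"],(v-c["cy"])/c["fy"]]);s=d.copy()
    for _ in range(5): s=d/(1+c["k1"]*(s@s))
    p=c["pose"];return p[:3,3],p[:3,:3]@np.array([*s,1])
def onz(c,u,v,z):
    o,r=ray(c,u,v);return o+r*(z-o[2])/r[2]
def proj(c,P):
    p=c["pose"];q=p[:3,:3].T@(np.array(P)-p[:3,3]);s=q[:2]/q[2];s=s*(1+c["k1"]*(s@s))
    return c["fx"]*s[0]+c["cx"],c["fy"]*s[1]+c["cy"]
E
python3 - <<'E'
from h import *
T=dict(np.load("top.npz"));S=dict(np.load("side.npz"))
t=lambda x,y,z:np.round(onz(T,144.6+x/6,171.6+y/6,z),4)
s=lambda x,y,z:np.round(onz(S,179.6+x/4.5,194.6+y/4.5,z),4)
print("blow plate corners",[t(x,y,.008)[:2] for x,y in((133,138),(212,153),(157,433),(72,420))])
print("blow side",[s(x,y,.008)[:2] for x,y in((165,397),(436,522),(395,583),(125,450))])
print("nozzle",t(136,164,.096),s(178,340,.096))
print("axis",t(98,335,.09),s(338,427,.092),"leverend",t(233,361,.084),s(415,333,.087),"mid",s(353,403,.087))
print("stand",[t(x,y,.025)[:2] for x,y in((328,33),(421,48),(403,141),(306,127))],[s(x,y,.025)[:2] for x,y in((168,187),(245,226),(191,286),(112,246))])
print("transf",t(354,91,.045),s(183,222,.045))
for n,x,y,z in(("tipL",481,192,.036),("tipR",588,182,.036),("padL",503,335,.045),("padR",590,330,.045),("bowL",518,497,.035),("bowR",596,493,.035),("fL",470,263,.036),("fR",612,251,.036),("rL",479,439,.036),("rR",626,428,.036)): print(n,t(x,y,z)[:2])
for n,x,y,z in(("tipR",352,95,.04),("tipL",325,163,.04),("padLtop ends",436,170,.051),("",504,178,.051),("padR",458,110,.051),("",522,123,.051)): print(n,s(x,y,z)[:2])
E
```

```text
blow plate corners [array([0.562 , 0.3664]), array([0.5513, 0.3158]), array([0.3742, 0.3466]), array([0.3833, 0.3998])]
blow side [array([0.5564, 0.3244]), array([0.3771, 0.3529]), array([0.3858, 0.3982]), array([0.5629, 0.3676])]
nozzle [0.5287 0.3442 0.096 ] [0.5326 0.3458 0.096 ]
axis [0.4264 0.3656 0.09  ] [0.4291 0.3685 0.092 ] leverend [0.41   0.2859 0.084 ] [0.4121 0.2894 0.087 ] mid [0.4283 0.3472 0.087 ]
stand [array([0.6245, 0.2402]), array([0.6136, 0.1809]), array([0.5536, 0.1921]), array([0.5637, 0.2534])] [array([0.616 , 0.1814]), array([0.5565, 0.1958]), array([0.5692, 0.2528]), array([0.6288, 0.2396])]
transf [0.5821 0.2205 0.045 ] [0.5865 0.2222 0.045 ]
tipL [0.5181 0.1418]
tipR [0.5232 0.075 ]
padL [0.4272 0.1276]
padR [0.4293 0.0741]
bowL [0.329  0.1194]
bowR [0.3305 0.0718]
fL [0.4735 0.1487]
fR [0.4794 0.0604]
rL [0.3646 0.1431]
rR [0.3697 0.053 ]
tipR [0.5279 0.0766]
tipL [0.5229 0.1408]
padLtop ends [0.4509 0.1328]
 [0.4086 0.1251]
padR [0.4543 0.0772]
 [0.4118 0.0747]
```

```bash
cat > g.py <<'E'
# usage: g.py x y z yawdeg(of tool y, world) ; prints delta in tool axes
import sys,numpy as np
from scipy.spatial.transform import Rotation as R
from rig import status
o=status.get_obs();r=R.from_quat(o["tool_rot"]);M=r.as_matrix()
x,y,z,a=map(float,sys.argv[1:5]);a=np.radians(a)
Y=np.array([np.cos(a),np.sin(a),0]);Z=np.array([0,0,-1.]);t=R.from_matrix(np.c_[np.cross(Y,Z),Y,Z])
print("dpos",np.round(M.T@(np.array([x,y,z])-o["position"]),4),"drot",np.round((r.inv()*t).as_rotvec(degrees=True),1))
print("t",o["time"],"pos",np.round(o["position"],4),"yaw",np.degrees(np.arctan2(M[1,1],M[0,1])).round(2),"F",np.round(o["ft_force"],2),"w",o["grip_width"],o["grip_force"],"q",np.round(o["q"],2))
E
python3 g.py .4155 .309 .17 -11.9
```

```text
dpos [-0.2876 -0.1936  0.0519] drot [-0.1  0.1 82.3]
t 0.1 pos [0.2097 0.5881 0.2217] yaw 70.36 F [-0.22  0.1  -0.01] w 0.08718985488216817 0.0 q [ 1.05  0.53  1.43  0.    1.18 -0.18]
```

Emit:
{"api": "arm_command", "payload": {"delta_rot": [[0, 0, 82], [0, 0, 82], [0, 0, 82], [0, 0, 82], [0, 0, 82], [0, 0, 82], [0, 0, 82], [0, 0, 82], [0, 0, 82], [0, 0, 82], [0, 0, 82], [0, 0, 82]], "delta_pos": [[-0.288, -0.194, 0.052], [-0.288, -0.194, 0.052], [-0.288, -0.194, 0.052], [-0.288, -0.194, 0.052], [-0.288, -0.194, 0.052], [-0.288, -0.194, 0.052], [-0.288, -0.194, 0.052], [-0.288, -0.194, 0.052], [-0.288, -0.194, 0.052], [-0.288, -0.194, 0.052], [-0.288, -0.194, 0.052], [-0.288, -0.194, 0.052]], "gripper": [0, 0, 0, 0, 0, 0, 0, 0, 0, 0, 0, 0], "grip_force": 20}}

```text
time: 1.1
position: [0.4163, 0.3082, 0.1701]
tool_rot: [0.777, 0.629, -0.001, -0.0]
ft_force: [-0.3, 0.2, 0.4]
grip_width: 0.0437
grip_force: 0.0
```

```bash
python3 g.py .4155 .309 .065 -11.9
python3 - <<'E'
from rig import viewer
import cv2
c=viewer.camera("side")["pixels"][150:340,150:400]
cv2.imwrite("pics/s1.png",cv2.resize(c,(750,570),interpolation=cv2.INTER_CUBIC))
E
```

```text
dpos [ 0.0007 -0.0008  0.1051] drot [-0.1  0.  -0.1]
t 1.1 pos [0.4163 0.3082 0.1701] yaw -12.05 F [-0.29  0.22  0.36] w 0.043708838210990315 0.0 q [0.42 0.46 1.75 0.   0.93 0.63]
```

View pics/s1.png

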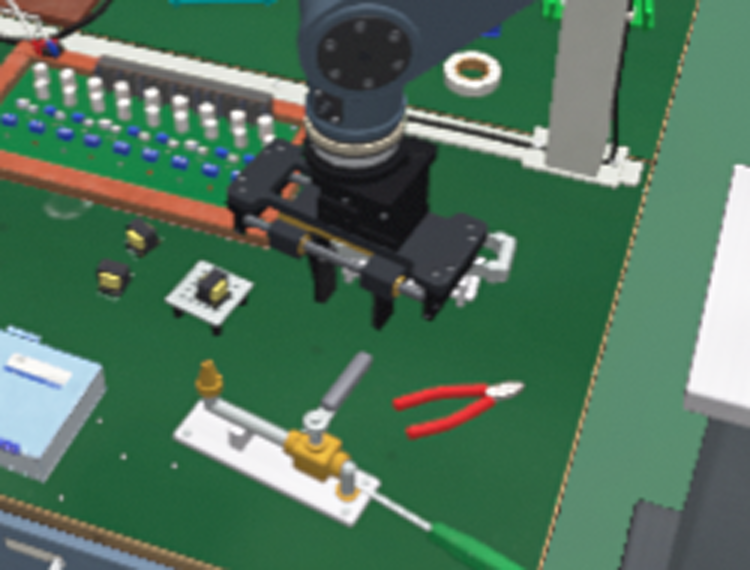

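The fingers at (320,290) and (383,315) straddle the line of the lever at (350,375). Next I descend and grip the sleeve.

Emit:
{"api": "arm_command", "payload": {"delta_rot": [[0, 0, 0], [0, 0, 0], [0, 0, 0], [0, 0, 0], [0, 0, 0], [0, 0, 0], [0, 0, 0], [0, 0, 0]], "delta_pos": [[0, 0, 0.035], [0, 0, 0.07], [0, 0, 0.095], [0, 0, 0.105], [0, 0, 0.105], [0, 0, 0.105], [0, 0, 0.105], [0, 0, 0.105]], "gripper": [0, 0, 0, 0, 0.8, 0.8, 0.8, 0.8]}}

```text
time: 1.82
position: [0.4173, 0.3097, 0.0671]
tool_rot: [0.775, 0.632, 0.002, 0.0]
ft_force: [0.3, -0.4, -0.9]
grip_width: 0.0245
grip_force: 0.0
```

```bash
python3 g.py .4155 .309 .065 -11.9;  python3 - <<'E'
import numpy as np
ax=np.array([.4275,.366]);a0=np.radians(-101.9)
for k in(10,20,30,40,45):
    a=a0-np.radians(k); print(k,ax+.058*np.r_[np.cos(a),np.sin(a)])
E
```

```text
dpos [-0.0011 -0.0016  0.0021] drot [ 0.2 -0.1  0.3]
t 1.8167 pos [0.4173 0.3097 0.0671] yaw -11.62 F [ 0.29 -0.41 -0.87] w 0.024476230557409 0.0 q [0.42 0.63 1.83 0.   0.68 0.63]
10 [0.40586671 0.3121855 ]
20 [0.39685058 0.31675964]
30 [0.38876571 0.32282993]
40 [0.38185777 0.33021192]
45 [0.37891231 0.33432609]
```

Emit:
{"api": "arm_command", "payload": {"delta_rot": [[0, 0, 0], [0, 0, 0], [0, 0, 0], [0, 0, 0]], "delta_pos": [[0, 0, 0], [0, 0, 0], [0, 0, 0], [0, 0, 0]], "gripper": [0.8, 0.8, 0.8, 0.8]}}

```text
time: 2.15
position: [0.4173, 0.3094, 0.0668]
tool_rot: [0.775, 0.632, 0.002, 0.0]
ft_force: [0.6, -1.4, 6.6]
grip_width: 0.0139
grip_force: 20.0
```

```bash
python3 g.py .4155 .309 .065 -11.9
```

```text
dpos [-0.0008 -0.0017  0.0018] drot [ 0.2 -0.1  0.2]
t 2.15 pos [0.4173 0.3094 0.0668] yaw -11.66 F [ 0.59 -1.38  6.58] w 0.013854454261081712 20.00066793523729 q [ 0.42  0.63  1.83 -0.    0.68  0.63]
```

Emit:
{"api": "arm_command", "payload": {"delta_rot": [[0, 0, 3.5], [0, 0, 7], [0, 0, 10.5], [0, 0, 14], [0, 0, 17.5], [0, 0, 21], [0, 0, 25], [0, 0, 29], [0, 0, 33], [0, 0, 37], [0, 0, 40], [0, 0, 43]], "delta_pos": [[0.0001, -0.0035, 0], [0.0004, -0.0071, 0], [0.001, -0.0106, 0], [0.0017, -0.014, 0], [0.0027, -0.0174, 0], [0.0039, -0.0208, 0], [0.0054, -0.0245, 0], [0.0073, -0.0281, 0], [0.0094, -0.0316, 0], [0.0117, -0.0349, 0], [0.0136, -0.0373, 0], [0.0156, -0.0396, 0]], "gripper": [0.8, 0.8, 0.8, 0.8, 0.8, 0.8, 0.8, 0.8, 0.8, 0.8, 0.8, 0.8]}}

```text
time: 3.15
position: [0.3829, 0.3327, 0.0668]
tool_rot: [0.953, 0.303, 0.003, 0.0]
ft_force: [4.3, -4.1, 4.5]
grip_width: 0.0139
grip_force: 20.0
```

Emit:
{"api": "arm_command", "payload": {"delta_rot": [[0, 0, 0], [0, 0, 0], [0, 0, 0], [0, 0, 0]], "delta_pos": [[0, 0, 0], [0, 0, 0], [0, 0, 0], [0, 0, 0]], "gripper": [0.8, 0.8, 0.8, 0.8]}}

```text
time: 3.48
position: [0.3827, 0.3329, 0.0668]
tool_rot: [0.953, 0.303, 0.003, -0.0]
ft_force: [3.7, -2.4, 5.8]
grip_width: 0.0135
grip_force: 20.0
```

```bash
python3 g.py .379 .334 .065 -55
```

```text
dpos [-0.0024 -0.003   0.0018] drot [ 0.1 -0.3  0.3]
t 3.4833 pos [0.3827 0.3329 0.0668] yaw -54.69 F [ 3.68 -2.38  5.82] w 0.013459339825626027 20.000635469332337 q [ 0.5   0.62  1.86 -0.    0.66  1.45]
```

Emit:
{"api": "arm_command", "payload": {"delta_rot": [[0, 0, 0], [0, 0, 0], [0, 0, 0], [0, 0, 0], [0, 0, 0], [0, 0, 0], [0, 0, 0], [0, 0, 0]], "delta_pos": [[0, 0, 0], [0, 0, 0], [0, 0, 0], [0, 0, 0], [0, 0, -0.03], [0, 0, -0.07], [0, 0, -0.1], [0, 0, -0.1]], "gripper": [0, 0, 0, 0, 0, 0, -1, -1]}}

```text
time: 4.15
position: [0.3835, 0.3345, 0.1706]
tool_rot: [0.953, 0.304, 0.005, -0.001]
ft_force: [1.2, 0.2, 0.0]
grip_width: 0.05
grip_force: 0.0
```

```bash
python3 g.py .429 .102 .16 -86.4
```

```text
dpos [-0.0977  0.2158  0.0098] drot [-0.1 -0.6 31.8]
t 4.15 pos [0.3835 0.3345 0.1706] yaw -54.61 F [1.18 0.19 0.02] w 0.05004853014574197 0.0 q [0.5  0.44 1.78 0.   0.9  1.45]
```

Emit:
{"api": "arm_command", "payload": {"delta_rot": [[0, 0, 32], [0, 0, 32], [0, 0, 32], [0, 0, 32], [0, 0, 32], [0, -0.3, 32], [0, -0.3, 32], [0, -0.3, 32], [0, -0.3, 32]], "delta_pos": [[-0.098, 0.216, 0], [-0.098, 0.216, 0], [-0.098, 0.216, 0], [-0.098, 0.216, 0], [-0.098, 0.216, 0], [-0.098, 0.216, 0], [-0.098, 0.216, 0], [-0.098, 0.216, 0], [-0.098, 0.216, 0]], "gripper": [-1, -1, -1, -1, -1, -1, -1, -1, -1]}}

```text
time: 4.9
position: [0.4247, 0.0999, 0.165]
tool_rot: [1.0, 0.029, -0.003, 0.001]
ft_force: [0.2, 0.4, -0.2]
grip_width: 0.087
grip_force: 0.0
```

```bash
python3 g.py .429 .102 .022 -86.4
python3 - <<'E'
from rig import viewer
import cv2,numpy as np
t=viewer.camera("top");s=viewer.camera("side");np.savez("top2.npz",**t);np.savez("side2.npz",**s)
a=cv2.resize(t["pixels"][170:270,150:280],None,fx=4,fy=4,interpolation=cv2.INTER_CUBIC)
b=cv2.resize(s["pixels"][190:330,180:380],None,fx=4,fy=4,interpolation=cv2.INTER_CUBIC)
cv2.imwrite("pics/s2.png",b)
k=cv2.resize(s["pixels"][225:265,195:240],None,fx=10,fy=10,interpolation=cv2.INTER_CUBIC)
k2=cv2.resize(t["pixels"][170:200,190:220],None,fx=13.3333333,fy=13.333333,interpolation=cv2.INTER_CUBIC)[:400,:350]
cv2.imwrite("pics/k.png",np.hstack([k[:400],k2]))
E
```

```text
dpos [ 0.0054 -0.0019  0.143 ] drot [ 0.   0.4 -0.3]
t 4.9 pos [0.4247 0.0999 0.165 ] yaw -86.66 F [ 0.24  0.44 -0.16] w 0.08699993754771781 0.0 q [-0.03  0.38  1.95 -0.    0.83  1.49]
```

View pics/s2.png

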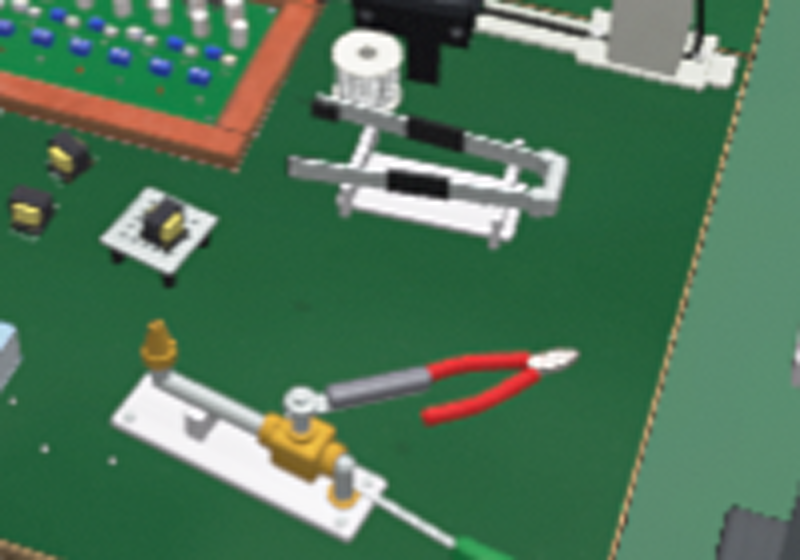

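View pics/k.png

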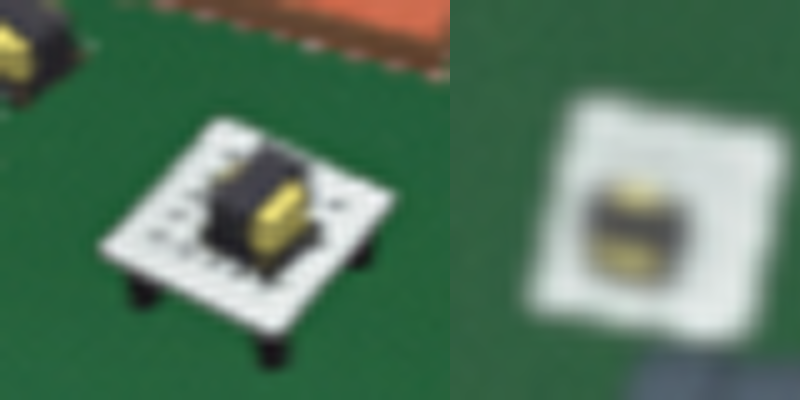

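Run:
```python
from h import *
T=dict(np.load("top2.npz"));S=dict(np.load("side2.npz"))
s=lambda x,y,z:np.round(onz(S,179.6+x/4,189.6+y/4,z),4)[:2]
k=lambda x,y,z:np.round(onz(S,194.6+x/10,224.6+y/10,z),4)[:2]
kt=lambda x,y,z:np.round(onz(T,189.6+(x-450)/13.333,169.6+y/13.333,z),4)[:2]
ang=lambda a,b:np.degrees(np.arctan2(*(b-a)[::-1])).round(1)
a,b=s(300,398,.093),s(429,377,.087);print("lever",a,b,ang(a,b), "inner", s(330,397,.087))
print("padL",s(388,170,.051),s(449,176,.051),"padR",s(410,118,.051),s(463,131,.051),"bow",s(560,205,.03),s(567,158,.04))
print("tips",s(290,158,.04),s(315,98,.04))
a,b=k(262,213,.05),k(305,180,.05);print("cap front edge",a,b,ang(a,b))
a,b=k(262,213,.05),k(210,190,.05);print("cap side?",a,b,ang(a,b)); print("cap corners",k(262,142,.052),k(310,168,.052))
a,b=k(270,273,.027),k(322,235,.027);print("flange front",a,b,ang(a,b)); print(k(208,240,.027))
a,b=kt(587,228,.05),kt(688,238,.05);print("top bar",a,b,ang(a,b)); print(kt(635,185,.045),kt(630,272,.045),"c",kt(636,232,.05))
print("stand",[kt(*p,.025) for p in((575,95),(788,128),(750,340),(528,305))])
```

```text
lever [0.4295 0.3682] [0.3619 0.3223] -145.8 inner [0.4141 0.3571]
padL [0.451  0.1317] [0.4085 0.1228] padR [0.4523 0.0767] [0.412  0.0766] bow [0.3311 0.1042] [0.3362 0.0672]
tips [0.5246 0.1341] [0.5287 0.0697]
cap front edge [0.5801 0.2324] [0.5736 0.2171] -113.0
cap side? [0.5801 0.2324] [0.5971 0.2295] -9.7
cap corners [0.5898 0.2096] [0.5733 0.2141]
flange front [0.5786 0.2338] [0.5703 0.2158] -114.8
[0.5999 0.2284]
top bar [0.5816 0.2337] [0.5782 0.2053] -96.8
[0.5948 0.2211] [0.5698 0.2222] c [0.5802 0.22  ]
stand [array([0.6259, 0.2413]), array([0.6151, 0.1802]), array([0.5535, 0.1908]), array([0.5649, 0.254 ])]
```

Emit:
{"api": "arm_command", "payload": {"delta_rot": [[0, 0, 0], [0, 0, 0], [0, 0, 0], [0, 0, 0], [0, 0, 0]], "delta_pos": [[0.002, -0.001, 0.03], [0.002, -0.001, 0.06], [0.002, -0.001, 0.08], [0.002, -0.001, 0.08], [0.002, -0.001, 0.08]], "gripper": [-1, -1, -1, -1, -1]}}

```text
time: 5.42
position: [0.4259, 0.1016, 0.0849]
tool_rot: [1.0, 0.03, -0.004, 0.001]
ft_force: [-0.4, -0.3, -1.0]
grip_width: 0.0869
grip_force: 0.0
```

```bash
python3 g.py .430 .102 .022 -86.4
```

```text
dpos [ 0.0046 -0.0002  0.0629] drot [ 0.1  0.5 -0.1]
t 5.4167 pos [0.4259 0.1016 0.0849] yaw -86.51 F [-0.39 -0.3  -1.  ] w 0.0868933373569596 0.0 q [-0.02  0.54  2.01 -0.    0.6   1.49]
```

Emit:
{"api": "arm_command", "payload": {"delta_rot": [[0, 0.5, 0], [0, 0.5, 0], [0, 0.5, 0], [0, 0.5, 0], [0, 0.5, 0], [0, 0.5, 0], [0, 0.5, 0], [0, 0.5, 0], [0, 0.5, 0], [0, 0.5, 0], [0, 0.5, 0], [0, 0.5, 0]], "delta_pos": [[0.0045, 0, 0.03], [0.0045, 0, 0.055], [0.0045, 0, 0.063], [0.0045, 0, 0.063], [0.0045, 0, 0.063], [0.0045, 0, 0.063], [0.0045, 0, 0.063], [0.0045, 0, 0.063], [0.0045, 0, 0.063], [0.0045, 0, 0.063], [0.0045, 0, 0.063], [0.0045, 0, 0.063]], "gripper": [-1, -1, -1, -0.195, -0.195, -0.195, -0.195, -0.195, -0.195, -0.195, -0.195, -0.195], "grip_force": 25}}

```text
time: 6.42
position: [0.4321, 0.1006, 0.0234]
tool_rot: [1.0, 0.029, 0.003, 0.001]
ft_force: [0.6, -1.3, 7.1]
grip_width: 0.0529
grip_force: 5.5
```

```bash
python3 g.py .430 .102 .022 -86.4
```

```text
dpos [-0.002  -0.0016  0.0014] drot [ 0.1 -0.4 -0.3]
t 6.4167 pos [0.4321 0.1006 0.0234] yaw -86.65 F [ 0.65 -1.34  7.09] w 0.05285319154357949 5.5465534249196935 q [-0.02  0.68  2.04 -0.    0.42  1.49]
```

Emit:
{"api": "arm_command", "payload": {"delta_rot": [[0, 0, 0], [0, 0, 0], [0, 0, 0], [0, 0, 0], [0, 0, 0], [0, 0, 0], [0, 0, 0], [0, 0, 0]], "delta_pos": [[0, 0, -0.01], [0, 0, -0.02], [0, 0, -0.035], [0, 0, -0.05], [0, 0, -0.06], [0, 0, -0.06], [0, 0, -0.06], [0, 0, -0.06]], "gripper": [-0.195, -0.195, -0.195, -0.195, -0.195, -0.195, -0.195, -0.195]}}

```text
time: 7.08
position: [0.4307, 0.1007, 0.0822]
tool_rot: [1.0, 0.029, 0.002, 0.001]
ft_force: [0.1, -0.0, -0.1]
grip_width: 0.0518
grip_force: 3.8
```

```bash
python3 g.py .430 .102 .022 -86.4
python3 - <<'E'
from rig import viewer
import cv2,numpy as np
t=viewer.camera("top");s=viewer.camera("side");np.savez("top3.npz",**t);np.savez("side3.npz",**s)
b=cv2.resize(s["pixels"][150:290,190:350],None,fx=4,fy=4,interpolation=cv2.INTER_CUBIC)
cv2.imwrite("pics/s3.png",b)
E
```

```text
dpos [-0.0008 -0.0014  0.0602] drot [ 0.1 -0.2 -0.2]
t 7.0833 pos [0.4307 0.1007 0.0822] yaw -86.65 F [ 0.12 -0.02 -0.14] w 0.05183310958719495 3.774716637384472 q [-0.02  0.55  2.01 -0.    0.58  1.49]
```

View pics/s3.png

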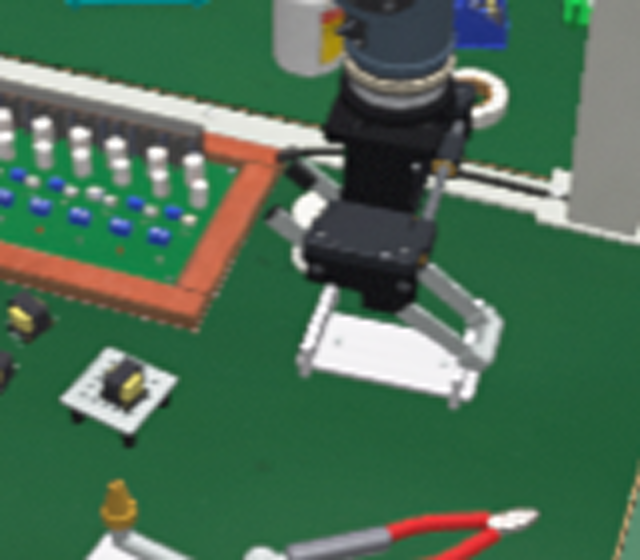

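The tongs are off the rest but pitched, tips up at (275,213) and bow down at (485,345). I'll fit the pitch.

Run:
```python
from h import *
S=dict(np.load("side3.npz"))
g=np.array([.4307,.1007,.101]);f=np.array([np.cos(.0585),np.sin(.0585),0]);l=np.array([-f[1],f[0],0]);z=np.array([0,0,1.])
for th in(0,10,20,30,40):
    t=np.radians(th);a=f*np.cos(t)+z*np.sin(t)
    print(th,[np.round((np.array(proj(S,g+d*a+w*l))-[190,150])*4).astype(int).tolist() for d,w in((95,.024),(95,-.024),(-92,.02),(-92,-.02)) for d in [d/1000]])
```

```text
0 [[249, 252], [269, 208], [513, 302], [524, 262]]
10 [[251, 236], [271, 191], [509, 318], [520, 278]]
20 [[257, 220], [276, 176], [502, 332], [513, 292]]
30 [[266, 206], [286, 162], [491, 344], [502, 305]]
40 [[279, 194], [299, 150], [477, 354], [488, 315]]
```

The tongs are held about 32° tips-up because their weight sits behind the grip. I'll lower them back onto the rest to level them, then regrip further back and tighter.

Emit:
{"api": "arm_command", "payload": {"delta_rot": [[0, 0, 0], [0, 0, 0], [0, 0, 0], [0, 0, 0], [0, 0, 0], [0, 0, 0], [0, 0, 0], [0, 0, 0], [0, 0, 0], [0, 0, 0], [0, 0, 0], [0, 0, 0]], "delta_pos": [[0, 0, 0.01], [0, 0, 0.02], [0, 0, 0.03], [0, 0, 0.038], [0, 0, 0.044], [0, 0, 0.05], [0, 0, 0.055], [0, 0, 0.06], [0, 0, 0.06], [0, 0, 0.06], [0, 0, 0.06], [0, 0, 0.06]], "gripper": [-0.195, -0.195, -0.195, -0.195, -0.195, -0.195, -0.195, -0.195, -0.195, -0.4, -0.6, -0.8]}}

```text
time: 8.18
position: [0.4313, 0.1006, 0.0227]
tool_rot: [1.0, 0.029, 0.002, 0.001]
ft_force: [-0.4, -0.2, 0.6]
grip_width: 0.065
grip_force: 0.0
```

```bash
python3 g.py .420 .102 .022 -86.4
```

```text
dpos [-0.0112 -0.002   0.0007] drot [ 0.1 -0.2 -0.2]
t 8.1833 pos [0.4313 0.1006 0.0227] yaw -86.64 F [-0.41 -0.18  0.59] w 0.06499002238358974 0.0 q [-0.02  0.68  2.04 -0.    0.42  1.49]
```

Emit:
{"api": "arm_command", "payload": {"delta_rot": [[0, 0, 0], [0, 0, 0], [0, 0, 0], [0, 0, 0], [0, 0, 0], [0, 0, 0], [0, 0, 0], [0, 0, 0], [0, 0, 0], [0, 0, 0], [0, 0, 0], [0, 0, 0]], "delta_pos": [[-0.004, 0, 0], [-0.008, 0, 0], [-0.012, 0, 0], [-0.012, 0, 0], [-0.012, 0, 0], [-0.012, 0, 0], [-0.012, 0, 0], [-0.012, 0, 0], [-0.012, 0, 0], [-0.012, 0, 0], [-0.012, 0, 0], [-0.012, 0, 0]], "gripper": [-0.6, -0.6, -0.6, -0.6, -0.08, -0.08, -0.08, -0.08, -0.08, -0.08, -0.08, -0.08]}}

```text
time: 9.18
position: [0.4194, 0.0999, 0.0225]
tool_rot: [1.0, 0.029, 0.002, 0.001]
ft_force: [0.0, -0.2, 1.3]
grip_width: 0.0475
grip_force: 5.5
```

Emit:
{"api": "arm_command", "payload": {"delta_rot": [[0, 0, 0], [0, 0, 0], [0, 0, 0], [0, 0, 0], [0, 0, 0], [0, 0, 0], [0, 0, 0], [0, 0, 0]], "delta_pos": [[0, 0, -0.004], [0, 0, -0.009], [0, 0, -0.015], [0, 0, -0.022], [0, 0, -0.03], [0, 0, -0.036], [0, 0, -0.04], [0, 0, -0.04]], "gripper": [-0.08, -0.08, -0.08, -0.08, -0.08, -0.08, -0.08, -0.08]}}

```text
time: 9.85
position: [0.4197, 0.1, 0.0636]
tool_rot: [1.0, 0.029, 0.003, 0.001]
ft_force: [-0.5, 0.7, -0.6]
grip_width: 0.0473
grip_force: 5.2
```

```bash
python3 g.py .419 .102 .062 -86.4
cat > lev.py <<'E'
# pitch of tongs from bow colour (grey on green/white): compare masks of low saturation along bow path
from h import *
from rig import viewer,status
from scipy.spatial.transform import Rotation as R
import sys
back=float(sys.argv[1]); o=status.get_obs();M=R.from_quat(o["tool_rot"]).as_matrix()
s=viewer.camera("side");np.savez("side4.npz",**s);np.savez("top4.npz",**viewer.camera("top"))
hsv=cv2.cvtColor(s["pixels"],cv2.COLOR_BGR2HSV)
f=M[:,0]*1;f[2]=0;f/=np.linalg.norm(f);l=np.array([-f[1],f[0],0]);z=np.array([0,0,1.]);g=o["position"]-.019*M[:,2]
for th in range(-10,51,5):
    t=np.radians(th);a=f*np.cos(t)+z*np.sin(t);n=z*np.cos(t)-f*np.sin(t);P0=g+back*a
    def sat(d,w,h): u,v=proj(s,P0+d*a+w*l+h*n);return int(hsv[int(round(v)),int(round(u)),1])
    print(th,"bow",[sat(d,w,-.003) for d in(-.085,-.075,-.065) for w in(-.022,.022)],"tip",[sat(d,w,-.002) for d in(.06,.07,.08,.088) for w in(.018,)])
E
python3 lev.py .012
```

```text
dpos [-0.0006 -0.002   0.0016] drot [ 0.1 -0.3 -0.2]
t 9.85 pos [0.4197 0.1    0.0636] yaw -86.63 F [-0.55  0.74 -0.62] w 0.047323837075717134 5.247448818990961 q [-0.03  0.58  2.05 -0.    0.51  1.49]
-10 bow [70, 4, 164, 60, 129, 10] tip [8, 14, 87, 111]
-5 bow [8, 4, 26, 10, 52, 9] tip [8, 8, 8, 6]
0 bow [10, 9, 13, 6, 10, 9] tip [19, 8, 9, 9]
5 bow [8, 9, 6, 8, 6, 10] tip [48, 75, 77, 120]
10 bow [8, 19, 8, 98, 8, 7] tip [10, 167, 165, 164]
15 bow [27, 143, 91, 148, 52, 22] tip [6, 98, 157, 160]
20 bow [111, 125, 165, 21, 158, 22] tip [3, 9, 27, 41]
25 bow [31, 41, 82, 5, 107, 38] tip [3, 7, 15, 12]
30 bow [8, 5, 25, 5, 159, 3] tip [8, 6, 12, 41]
35 bow [10, 2, 9, 3, 160, 2] tip [8, 3, 32, 169]
40 bow [6, 2, 9, 3, 56, 3] tip [4, 4, 4, 17]
45 bow [6, 2, 10, 2, 33, 3] tip [4, 4, 4, 4]
50 bow [9, 3, 6, 3, 11, 2] tip [5, 10, 11, 4]
```

The samples show the tongs level after the regrip. Next is the pre-approach, behind the transformer and high.

```bash
python3 g.py .443 .2446 .09 -100
```

```text
dpos [ 0.0323 -0.1429 -0.0273] drot [ 0.1 -0.3 13.4]
t 9.95 pos [0.4193 0.1    0.0628] yaw -86.64 F [ 0.44  0.12 -0.17] w 0.04719300433182705 5.247339354828 q [-0.03  0.58  2.05 -0.    0.51  1.49]
```

Moving slowly so the tongs don't slip.

Emit:
{"api": "arm_command", "payload": {"delta_rot": [[0, 0, 0], [0, 0, 1], [0, 0, 2.5], [0, 0, 4], [0, 0, 5.5], [0, 0, 7], [0, 0, 8.5], [0, 0, 10], [0, 0, 11.5], [0, -0.3, 12.5], [0, -0.3, 13.4], [0, -0.3, 13.4]], "delta_pos": [[0, 0, -0.008], [0, -0.006, -0.018], [0.003, -0.018, -0.026], [0.007, -0.034, -0.027], [0.011, -0.052, -0.027], [0.016, -0.07, -0.027], [0.02, -0.088, -0.027], [0.024, -0.106, -0.027], [0.028, -0.122, -0.027], [0.031, -0.134, -0.027], [0.032, -0.141, -0.027], [0.032, -0.143, -0.027]], "gripper": [-0.08, -0.08, -0.08, -0.08, -0.08, -0.08, -0.08, -0.08, -0.08, -0.08, -0.08, -0.08]}}

```text
time: 10.95
position: [0.4427, 0.2458, 0.0895]
tool_rot: [0.996, -0.087, -0.001, 0.0]
ft_force: [-0.6, -0.5, -1.2]
grip_width: 0.047
grip_force: 5.2
```

Emit:
{"api": "arm_command", "payload": {"delta_rot": [[0, 0, 0], [0, 0, 0], [0, 0, 0], [0, 0, 0], [0, 0, 0], [0, 0, 0], [0, 0, 0], [0, 0, 0], [0, 0, 0]], "delta_pos": [[0, 0, 0.003], [0, 0, 0.01], [0, 0, 0.02], [0, 0, 0.03], [0, 0, 0.04], [0, 0, 0.048], [0, 0, 0.053], [0, 0, 0.055], [0, 0, 0.055]], "gripper": [-0.08, -0.08, -0.08, -0.08, -0.08, -0.08, -0.08, -0.08, -0.08]}}

```text
time: 11.7
position: [0.4421, 0.2444, 0.0336]
tool_rot: [0.996, -0.088, -0.001, 0.001]
ft_force: [-0.6, -0.7, -1.1]
grip_width: 0.047
grip_force: 5.2
```

```bash
python3 g.py .443 .2446 .022 -100; python3 lev.py .012
python3 - <<'E'
import cv2,numpy as np
s=np.load("side4.npz")["pixels"][215:290,190:290]
a=cv2.resize(s,None,fx=8,fy=8,interpolation=cv2.INTER_CUBIC)
cv2.imwrite("pics/s4.png",a[:600,:800])
E
```

```text
dpos [ 0.0009 -0.0004  0.0116] drot [ 0.1  0.1 -0. ]
t 11.7 pos [0.4421 0.2444 0.0336] yaw -100.05 F [-0.63 -0.72 -1.09] w 0.04703757252746012 5.247360854409635 q [ 0.28  0.69  1.87 -0.    0.59  2.03]
-10 bow [113, 3, 164, 51, 143, 34] tip [18, 40, 10, 55]
-5 bow [4, 4, 70, 7, 53, 8] tip [39, 33, 8, 8]
0 bow [4, 8, 11, 6, 8, 8] tip [19, 31, 8, 8]
5 bow [9, 9, 9, 4, 8, 13] tip [23, 105, 166, 33]
10 bow [10, 16, 7, 125, 8, 59] tip [37, 157, 160, 9]
15 bow [8, 14, 22, 108, 8, 149] tip [36, 156, 166, 10]
20 bow [16, 15, 147, 19, 106, 149] tip [50, 164, 165, 3]
25 bow [37, 15, 151, 45, 153, 146] tip [164, 153, 108, 92]
30 bow [58, 14, 157, 16, 158, 151] tip [141, 40, 22, 163]
35 bow [27, 19, 153, 15, 154, 145] tip [31, 18, 11, 155]
40 bow [14, 17, 158, 15, 151, 147] tip [20, 4, 14, 151]
45 bow [8, 19, 157, 16, 153, 141] tip [9, 13, 118, 164]
50 bow [7, 13, 103, 15, 154, 146] tip [13, 38, 167, 161]
```

View pics/s4.png

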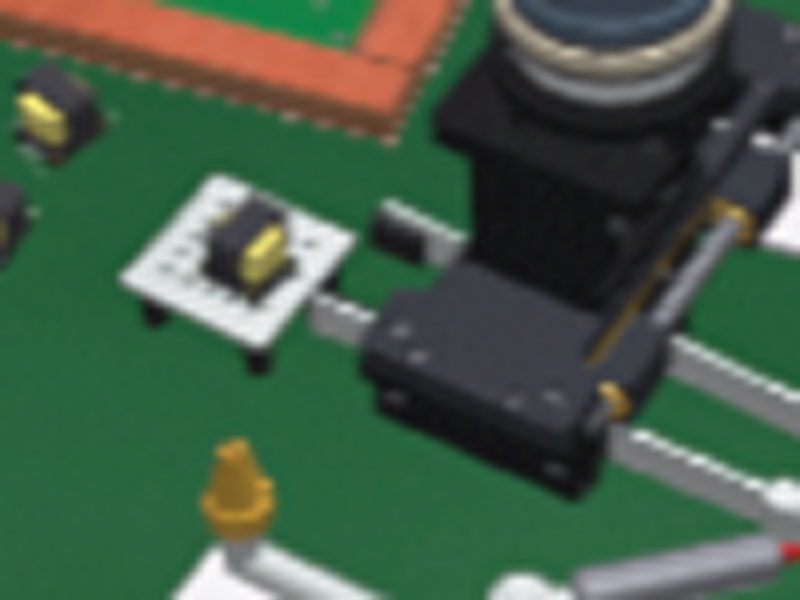

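The picture shows the tongs level, with the tip fronts at (318,297) and (383,203). The transformer is ahead of them at (250,245). I'll compute the alignment from this same view.

Run:
```python
from h import *
S=dict(np.load("side4.npz"))
k=lambda x,y,z:onz(S,189.6+x/8,214.6+y/8,z)[:2]
tcp=np.array([.4421,.2444]);a=np.radians(-10.05);f=np.array([np.cos(a),np.sin(a)]);l=np.array([-f[1],f[0]])
loc=lambda p:np.round([(p-tcp)@f*1000,(p-tcp)@l*1000],1)
for n,p in(("tipL",k(318,296,.0576)),("tipR",k(383,203,.0576)),("standcorner",k(220,175,.025)),("",k(355,240,.025)),("",k(265,347,.025)),("",k(120,277,.025)),
 ("cap top: back",k(257,192,.052)),("cap right",k(289,210,.052)),("cap left",k(210,232,.052)),("cap front",k(248,250,.052)),
 ("flange front",k(247,303,.025)),("flange right",k(293,270,.025)),("flange left",k(206,268,.025))): print(n,np.round(p,4),loc(p))
# expected transformer corner pixels for candidates
for yaw in(-5,-10,-15):
    y=np.radians(yaw);X=np.array([np.cos(y),np.sin(y)]);Y=np.array([-X[1],X[0]]);c=np.array([.583,.2205])
    print(yaw,[np.round((np.array(proj(S,[*(c+X*sx*.008+Y*sy*.013),.052]))-[189.6,214.6])*8).astype(int).tolist() for sx in(1,-1) for sy in(1,-1)])
```

```text
tipL [0.5468 0.2497] [102.2  23.5]
tipR [0.542  0.2027] [105.6 -23.7]
standcorner [0.615  0.1824] [181.1 -30.9]
 [0.557  0.1951] [121.8 -28.5]
 [0.5677 0.2516] [122.4  29. ]
 [0.6286 0.2393] [184.5  27.5]
cap top: back [0.5877 0.208 ] [149.7 -10.4]
cap right [0.5738 0.2121] [135.3  -8.8]
cap left [0.5956 0.2309] [153.5  13.5]
cap front [0.5798 0.2341] [137.4  13.9]
flange front [0.5815 0.2352] [138.9  15.3]
flange right [0.5723 0.2156] [133.2  -5.6]
flange left [0.6017 0.2252] [160.5   8.9]
-5 [[217, 238], [253, 188], [258, 253], [293, 202]]
-10 [[215, 236], [256, 188], [254, 253], [295, 205]]
-15 [[214, 233], [260, 188], [250, 253], [296, 207]]
```

```bash
python3 g.py .459 .248 .021 -102;python3 g.py .4903 .2413 .021 -102
```

```text
dpos [ 0.0155 -0.0062  0.0134] drot [0.1 0.1 2. ]
t 11.8 pos [0.4427 0.2446 0.0344] yaw -100.04 F [-0.14 -0.12 -0.58] w 0.046784745653534195 5.247394462348893 q [ 0.28  0.69  1.87 -0.    0.59  2.03]
dpos [ 0.0475 -0.005   0.0134] drot [0.1 0.1 2. ]
t 11.8 pos [0.4427 0.2446 0.0344] yaw -100.04 F [-0.14 -0.12 -0.58] w 0.046784745653534195 5.247394462348893 q [ 0.28  0.69  1.87 -0.    0.59  2.03]
```

Emit:
{"api": "arm_command", "payload": {"delta_rot": [[0, 0, 1], [0, 0, 2], [0, 0, 2], [0, 0, 2], [0, 0, 2], [0, 0, 2], [0, 0, 2]], "delta_pos": [[0.005, -0.002, 0], [0.01, -0.004, 0], [0.0155, -0.006, 0.003], [0.0155, -0.006, 0.008], [0.0155, -0.006, 0.012], [0.0155, -0.006, 0.0133], [0.0155, -0.006, 0.0133]], "gripper": [-0.08, -0.08, -0.08, -0.08, -0.08, -0.08, -0.08]}}

```text
time: 12.38
position: [0.4579, 0.2476, 0.0204]
tool_rot: [0.994, -0.105, -0.002, 0.001]
ft_force: [0.9, -0.2, 0.5]
grip_width: 0.0468
grip_force: 5.2
```

```bash
python3 g.py .4903 .2413 .021 -102
```

```text
dpos [ 0.033  -0.0006 -0.0007] drot [ 0.1  0.2 -0. ]
t 12.3833 pos [0.4579 0.2476 0.0204] yaw -102.04 F [ 0.91 -0.21  0.47] w 0.04684314636931174 5.247230973327532 q [ 0.28  0.72  1.83 -0.    0.59  2.06]
```

Emit:
{"api": "arm_command", "payload": {"delta_rot": [[0, 0, 0], [0, 0, 0], [0, 0, 0], [0, 0, 0], [0, 0, 0], [0, 0, 0], [0, 0, 0], [0, 0, 0], [0, 0, 0], [0, 0, 0]], "delta_pos": [[0.003, 0, 0], [0.007, 0, 0], [0.012, 0, 0], [0.017, 0, 0], [0.022, 0, 0], [0.027, 0, 0], [0.031, 0, 0], [0.033, 0, 0], [0.033, 0, 0], [0.033, 0, 0]], "gripper": [-0.08, -0.08, -0.08, -0.08, -0.08, -0.08, -0.08, -0.08, -0.08, -0.08]}}

```text
time: 13.22
position: [0.4909, 0.2408, 0.021]
tool_rot: [0.994, -0.105, -0.001, 0.001]
ft_force: [0.2, -0.4, -0.4]
grip_width: 0.0469
grip_force: 5.2
```

```bash
python3 g.py .4903 .2413 .021 -102;python3 lev.py .012 | head -5
python3 - <<'E'
from h import *
S=dict(np.load("side4.npz"))
a=cv2.resize(S["pixels"][215:275,190:270],None,fx=10,fy=10,interpolation=cv2.INTER_CUBIC)
cv2.imwrite("pics/s5.png",a)
E
```

```text
dpos [-0.0007 -0.0003 -0.    ] drot [ 0.1  0.1 -0.1]
t 13.2167 pos [0.4909 0.2408 0.021 ] yaw -102.05 F [ 0.23 -0.37 -0.44] w 0.046894766828637656 5.247235579881817 q [ 0.25  0.74  1.77 -0.    0.64  2.03]
-10 bow [86, 5, 170, 19, 143, 20] tip [30, 29, 34, 19]
-5 bow [3, 3, 113, 9, 50, 10] tip [31, 31, 38, 9]
0 bow [3, 9, 10, 6, 9, 9] tip [38, 26, 18, 8]
5 bow [5, 11, 8, 11, 6, 6] tip [41, 42, 12, 17]
10 bow [4, 13, 9, 84, 6, 22] tip [41, 59, 14, 11]
```

View pics/s5.png

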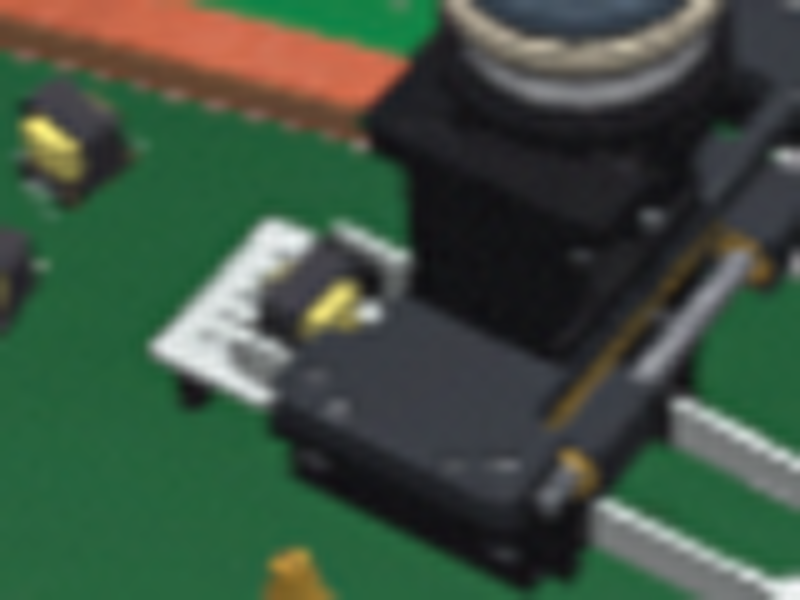

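The transformer at (315,290) stands between the tips, left at (260,350) and right at (350,230). Closing now.

Emit:
{"api": "arm_command", "payload": {"delta_rot": [[0, 0, 0], [0, 0, 0], [0, 0, 0], [0, 0, 0], [0, 0, 0], [0, 0, 0], [0, 0, 0], [0, 0, 0]], "delta_pos": [[0, 0, 0], [0, 0, 0], [0, 0, 0], [0, 0, 0], [0, 0, 0], [0, 0, 0], [0, 0, 0], [0, 0, 0]], "gripper": [-0.04, 0, 0.04, 0.1, 0.2, 0.2, 0.2, 0.2], "grip_force": 25}}

```text
time: 13.98
position: [0.491, 0.2409, 0.021]
tool_rot: [0.994, -0.105, -0.001, 0.001]
ft_force: [-0.2, 0.5, -0.9]
grip_width: 0.0428
grip_force: 25.0
```

Emit:
{"api": "arm_command", "payload": {"delta_rot": [[0, 0, 0], [0, 0, 0], [0, 0, 0], [0, 0, 0], [0, 0, 0], [0, 0, 0], [0, 0, 0], [0, 0, 0], [0, 0, 0], [0, 0, 0], [0, 0, 0], [0, 0, 0]], "delta_pos": [[0, 0, -0.004], [0, 0, -0.01], [0, 0, -0.02], [0, 0, -0.032], [0, 0, -0.046], [0, 0, -0.06], [0, 0, -0.074], [0, 0, -0.088], [0, 0, -0.1], [0, 0, -0.107], [0, 0, -0.11], [0, 0, -0.11]], "gripper": [0.2, 0.2, 0.2, 0.2, 0.2, 0.2, 0.2, 0.2, 0.2, 0.2, 0.2, 0.2]}}

```text
time: 14.98
position: [0.4916, 0.2412, 0.1321]
tool_rot: [0.994, -0.105, 0.0, 0.0]
ft_force: [-0.8, -1.0, -0.6]
grip_width: 0.0421
grip_force: 25.0
```

```bash
python3 g.py .4384 .3656 .131 -102; python3 lev.py .012 | head -8
python3 - <<'E'
from h import *
S=dict(np.load("side4.npz"))
# is transformer off the stand? dark/yellow pixels at expected stand and lifted places
for n,p in(("stand",[.585,.221,.045]),("lifted",[.585,.221,.155])):
    u,v=map(int,np.round(proj(S,p)));w=S["pixels"][v-7:v+8,u-7:u+8].reshape(-1,3).astype(int)
    print(n,u,v,"dark",int((w.max(1)<70).sum()),"yellow",int(((w[:,2]-w[:,0]>50)&(w[:,1]>110)).sum()),"green",int((w[:,1]-w[:,2]>30).sum()))
E
```

```text
dpos [-0.078  -0.1106  0.001 ] drot [ 0. -0. -0.]
t 14.9833 pos [0.4916 0.2412 0.1321] yaw -102.04 F [-0.79 -0.98 -0.62] w 0.04213982279941218 24.99977159779519 q [ 0.25  0.55  1.71 -0.    0.88  2.03]
-10 bow [1, 9, 2, 6, 4, 16] tip [52, 46, 47, 55]
-5 bow [3, 5, 4, 8, 4, 8] tip [36, 33, 43, 31]
0 bow [7, 10, 7, 8, 8, 6] tip [41, 38, 38, 14]
5 bow [8, 4, 9, 24, 11, 10] tip [40, 20, 29, 9]
10 bow [5, 8, 11, 103, 9, 93] tip [38, 22, 29, 26]
15 bow [6, 146, 4, 164, 6, 149] tip [38, 38, 17, 115]
20 bow [8, 159, 2, 161, 5, 156] tip [38, 20, 20, 195]
25 bow [6, 159, 3, 162, 3, 160] tip [27, 110, 14, 217]
stand 221 244 dark 4 yellow 0 green 24
lifted 218 216 dark 80 yellow 6 green 50
```

The stand is empty and the transformer is up in the tongs. Moving over the nozzle.

Emit:
{"api": "arm_command", "payload": {"delta_rot": [[0, 0, 0], [0, 0, 0], [0, 0, 0], [0, 0, 0], [0, 0, 0], [0, 0, 0], [0, 0, 0], [0, 0, 0], [0, 0, 0], [0, 0, 0], [0, 0, 0], [0, 0, 0]], "delta_pos": [[-0.003, -0.004, 0], [-0.008, -0.012, 0], [-0.016, -0.023, 0], [-0.025, -0.036, 0], [-0.035, -0.05, 0], [-0.045, -0.064, 0], [-0.055, -0.078, 0], [-0.064, -0.091, 0], [-0.071, -0.101, 0], [-0.076, -0.108, 0], [-0.078, -0.1106, 0], [-0.078, -0.1106, 0]], "gripper": [0.2, 0.2, 0.2, 0.2, 0.2, 0.2, 0.2, 0.2, 0.2, 0.2, 0.2, 0.2]}}

```text
time: 16.08
position: [0.4375, 0.3661, 0.1307]
tool_rot: [0.995, -0.104, -0.001, 0.001]
ft_force: [0.3, -0.6, -1.7]
grip_width: 0.0425
grip_force: 25.0
```

Emit:
{"api": "arm_command", "payload": {"delta_rot": [[0, 0, 0], [0, 0, 0], [0, 0, 0], [0, 0, 0], [0, 0, 0], [0, 0, 0]], "delta_pos": [[0, 0, 0], [0, 0, 0], [0, 0, 0], [0, 0, 0], [0, 0, 0], [0, 0, 0]], "gripper": [0.2, 0.2, 0.2, 0.2, 0.2, 0.2]}}

```text
time: 16.58
position: [0.4382, 0.3651, 0.131]
tool_rot: [0.994, -0.105, -0.001, 0.001]
ft_force: [-0.6, 0.1, -1.0]
grip_width: 0.0428
grip_force: 25.0
```

```bash
python3 g.py .4384 .3656 .131 -102; python3 lev.py .012 | head -8
python3 - <<'E'
from h import *
S=dict(np.load("side4.npz"));P=S["pixels"].astype(int)
print("nozzle px",proj(S,[.5326,.3458,.096]),"expected transformer",proj(S,[.5326,.3458,.149]))
y=((P[:,:,2]-P[:,:,0]>60)&(P[:,:,1]>120)&(P[:,:,2]>140));d=P.max(2)<75
sub=(slice(225,295),slice(195,250))
v,u=np.nonzero(y[sub]);n,lab,st,ce=cv2.connectedComponentsWithStats(y[sub].astype(np.uint8))
for i in range(1,n):
    if st[i,4]>4: print("yellow",st[i,4],ce[i]+[195,225])
E
```

```text
dpos [ 0.0001 -0.0005  0.    ] drot [ 0.1  0.1 -0.1]
t 16.5833 pos [0.4382 0.3651 0.131 ] yaw -102.07 F [-0.58  0.13 -1.04] w 0.04282521903927335 24.999794117175043 q [ 0.5   0.58  1.65 -0.    0.91  2.28]
-10 bow [105, 7, 146, 10, 104, 9] tip [37, 38, 33, 40]
-5 bow [4, 4, 37, 7, 33, 11] tip [37, 18, 38, 8]
0 bow [3, 8, 7, 6, 10, 9] tip [36, 38, 9, 9]
5 bow [9, 9, 6, 11, 6, 10] tip [36, 38, 10, 6]
10 bow [9, 35, 9, 131, 9, 13] tip [36, 99, 26, 40]
15 bow [7, 70, 22, 146, 8, 74] tip [44, 124, 23, 44]
20 bow [4, 153, 20, 145, 31, 140] tip [35, 120, 20, 20]
25 bow [6, 148, 15, 144, 148, 154] tip [74, 122, 21, 7]
nozzle px (np.float64(219.1735180991185), np.float64(270.1484141959004)) expected transformer (np.float64(217.80117051462503), np.float64(256.276864954164))
yellow 6 [195.66666667 229.16666667]
yellow 21 [220.14285714 256.71428571]
yellow 6 [247.5        293.66666667]
```

```bash
python3 -c "
from rig import robot;print(robot.hand_in())"
```

```text
the job is handed in; nothing more can be done
None
```

I turned the valve lever to about 45° (the camera read within 1°) and handed the job in with the tongs holding the transformer level about 5 cm above the nozzle tip. The hand-in gave no verdict; on the first lift the tongs tipped about 32° tips-up, so I set them back on the rest and regripped them before going on.

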